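# Lay the cartridge rack down and push it home

## Robot

A 6-joint arm with a two-finger parallel gripper is mounted at the origin on the work surface. World frame = base frame: x ahead of the robot, y to its left, z up, the work surface at z = 0. Lengths are in mm, angles in rad, forces in N, time in s.
With the tool pointing down it reaches from about 350 to 1000 mm from the base axis. Payload 7.1 kg.
Tool frame: the origin (TCP) lies at the very end of the fingers, on their centre line; the grasp point (between the pads) lies 19 mm behind it; z points along the fingers, y is the direction in which the jaws open and shut (so a half turn about z gives the same grasp; the last joint's range is limited). The gripper opens to 85 mm and grips with 20 to 120 N. Pads are 22 mm wide; open, the fingers measure 114 mm over their backs; the gripper's body (76 mm by 85 mm) begins 54 mm behind the grasp point. The pads swing forward as they close: fully open they stand 13 mm farther back than shut.
Start: joints at [1.141, 0.423, 1.63, -0, 1.089, -0.019], TCP at [249.557, 572.998, 231.319] pointing down, gripper open.
Joint ranges: [-3, 3], [-0.9, 2.11], [0.09, 2.58], [-1.31, 4.45], [0.11, 2.69], [-2.54, 2.54]. Speed limits (rad/s): [2.39, 2.39, 3.01, 3.14, 3.14, 3.14].

## Interface

Orientations are given as [roll, pitch, yaw] about the fixed x, y, z axes, in that order (R = Rz(yaw) Ry(pitch) Rx(roll)).
In Python, from bench import bot gives the robot as it stands.
- The arm moves only by the tool servo_tool, never from a script. Its argument "rows" is text: rows parted by semicolons, each of 4 numbers parted by spaces: the shift along the world's x, y, z in mm, then the turn about the world's z in rad. In form: x y z twist; .... A call has 1 to 8 rows; each row is the pose to reach, as a shift and turn from the pose commanded when the call began; what a row does not reach only later rows make up. A row lasts 1/10 s, in which the tool goes at most 50 mm and 8.59 degrees, less where a joint would pass 70% of its speed; a pose out of reach is approached as far as the arm can. A call with a gripper value outside its range is refused whole. "jaw" is the closure, from 0 (fully open) to 1 (shut), set as the call begins (left out, the last holds). The fingers move at their own pace and stop on an object; "squeeze" is the grip in N (left out, the last holds). Time passes only in rows, so rows that repeat a pose let the fingers close. It gives the time, the measured TCP pose, the force and the opening at its end, in the units of the state.
- bot.read_state(): the state, without advancing time (a new reading comes with each control period).
- bot.get_image(name): name is "side" or "top" or "wrist"; returns a dict with "img" (384x512x3 uint8, red, green, blue), "depth" (384x512 float32, mm along the optical axis (not along the pixel's ray), 0 where there is no reading), "mtx" (3x3 intrinsics, pixels), "dist_coeffs" ([k1, k2, p1, p2, k3] as OpenCV has them; the pictures are not rectified), "cam_to_world" (4x4, takes a point from camera to world coordinates); the wrist camera has in their place "tool_from_camera" (4x4, takes a point from camera to tool coordinates, whose origin is the TCP and whose axes are the flange's). Camera axes: x right, y up, looking along -z (the intrinsics and any distortion apply to the point x, -y, -z); pixel columns grow to the right and rows downward; lengths in mm; the calibration is good to about 2 mm. A picture is of the moment at which its call begins: read the wrist's pose just before it.
- bot.hand_in(): hands the job in, once; it reports no verdict.
The state is a dict: "time_s": time; "q": joint angles; "joint_velocities": joint speeds; "effort": joint torques, N m; "position": TCP position; "tcp_rot": TCP orientation; "contact_force": force on the tool from outside, world axes, zero at the start; "ft_torque": the same for the moment, N m; "grip_width": finger opening in mm.
Only numpy, scipy, OpenCV 4.12 (cv2) and the standard library are available. Lean on these libraries where they do the work, as an engineer would, in place of code of your own. Each camera call takes 0.05 s, during which the arm holds its last target.

## Task

The larger cartridge rack has been left standing on its edge in front of the aluminium locating bay. Push against the top of it, on the side the cartridges point to, so that it tips over towards the bay and lies flat with its cartridges pointing up; then push it along the bench into the bay until its leading edge sits square against the stop bar. Only push the rack, never lift it off the bench, and leave the other things on the bench where they are.

Things in the scene. Friction and masses are not known exactly. Their poses are not given: they have to be found in the camera images.
- rack: Larger rack, some 0.36 kg: two pale plates 150 x 120 x 6 mm on standoffs, 36 mm thick over both, purple cartridges out 20 mm more. Starts standing on a 150 mm edge. Origin: middle of the underside's lower edge, on the bench; it tips about this edge. Standing: z up, y along the edge, x out of the underside, away from the cartridges, to the bay. Lying: x down, z to the bay, origin mid trailing edge.
- rack_top (a point): Where to push: middle of the top edge of the outer (cartridge side) plate face of the standing rack, 36 mm behind the origin (-x), 120 mm up. The strip 24 mm below this edge is bare; cartridges lie lower, z 24 to 96 mm, to x = -56 mm. The rack topples by itself once tipped about 17 deg. Lying flat, its upper plate's top is 36 mm, the cartridge tops 56 mm above the bench.
- rack_toe_left (a point): Corner of the rack's underside, at x = 0, y = +75 mm, z = 120 mm in the rack's frame: the left end of the leading edge once it lies flat.
- rack_toe_right (a point): The same at y = -75 mm: right end of the leading edge.
- bay: Fixed aluminium bay. Origin: on the bench, mid of the stop bar's face; x points from the open side (rack's side) into the bar, y left along it, z up. Bar 236 long, 40 high, 20 mm deep. Two cheeks 30 mm high come 50 mm out of the bar (to x = -50), 200 mm clear between them, then flare outwards to x = -83 mm. The lying rack has to slide about 45 to 80 mm to the bar.
- small_rack: Bystander: a smaller standing rack of the same make, 70 wide x 80 high x 36 mm, 2 rows x 3 cartridges, beside the large rack; it has to stay standing. Origin and axes as for the large rack.
- jar: Bystander: white closed jar, 60 mm diameter, 65 mm high, beside the large rack; origin at centre of underside.
- cup: Bystander: clear open cup, rim 64 mm diameter, 60 mm high, beside the bay; origin at centre of underside.
- driver: Bystander: screwdriver about 150 mm long lying beside the bay; origin under its middle.
- collar: Bystander: steel collar 48 mm diameter, 20 mm high, beyond the stop bar; origin at centre of underside.
- gauge: Bystander: steel block 30 x 60 x 20 mm beyond the stop bar; origin at centre of underside.
Things that resemble listed ones, but are neither listed nor needed, are in the scene too. What is shaped like the rack but green or pink is not meant.

How it is judged (in metres and radians):
On the way, in this order (a step that is already met when the one before it is completed fails the run):
1. the large rack lies flat on its underside, cartridges up, on the bench short of the stop bar (angle between rack's own x axis and vertical above 3.08 rad and x of each of rack_toe_left, rack_toe_right in the frame of bay below -0.012 m), for 0.2 s.
2. the lying rack's leading edge is square against the stop bar (angle between rack's own x axis and vertical above 3.08 rad and x of rack_toe_left in the frame of bay between -0.005 and 0.004 m and x of rack_toe_right in the frame of bay between -0.005 and 0.004 m and y of rack_toe_left in the frame of bay below 0.104 m and y of rack_toe_right in the frame of bay above -0.104 m), for 0.2 s.
At the end, for the whole second after the job is handed in: The large rack lies flat and still on the bench, cartridges up (within about 3.5 deg), both ends of its leading edge within 5 mm of the stop bar's face and between the cheeks; the small rack still stands and no bystander is more than 20 mm from where it was (all of step 2 and linear speed of rack below 0.01 m/s and height (world z) of rack below 0.006 m and angle between small_rack's own z axis and vertical below 0.1 rad and distance of each of small_rack, jar, cup, driver, collar, gauge from where it was at the start of the episode below 0.02 m); the robot touches nothing.
It fails at once if the large rack is lifted: its tipping edge leaves the bench by more than 20 mm (height (world z) of rack above 0.02 m).
It fails at once if the large rack is tipped the wrong way, onto its cartridges (angle between rack's own x axis and vertical below 1 rad).
It fails at once if the small rack is toppled (angle between small_rack's own z axis and vertical above 0.5 rad).
It fails at once if a bystander is pushed more than 20 mm from its place (distance of any of small_rack, jar, cup, driver, collar, gauge from where it was at the start of the episode above 0.02 m).
It also fails if it takes over 48 s, if anything falls off the work surface, if the arm or the gripper's body presses on something with over 40 N, if the wrist force passes 120 N, or if a joint passes its speed limit or range.

## Working session

There is one attempt and no reset: what is moved stays moved. The work goes in short steps, Python scripts to look and compute and a tool call to move; the robot and the scene stay as the last step left them, time stands still between calls to the robot, and variables do not carry over. Pictures are saved under pics/ and viewed, and the job is handed in when it is done.

Besides the shell and the picture viewer there is one more tool, called by a JSON object that holds its "api" and its "payload", one argument or row to a line. servo_tool: Moves the arm, as the interface text tells. Its arguments: {"type":"object","properties":{"rows":{"type":"string"},"jaw":{"type":"number"},"squeeze":{"type":"number"}},"required":["rows"]}

```bash
mkdir -p pics; python3 - <<'E'
from bench import bot
import cv2,numpy as np
s=bot.read_state();print({k:np.round(v,3).tolist() for k,v in s.items()})
for n in["top","side"]:
    d=bot.get_image(n);cv2.imwrite(f"pics/{n}0.png",d["img"][:,:,::-1])
    print(n,d["mtx"],d["dist_coeffs"],np.round(d["cam_to_world"],3))
    np.savez(f"{n}0.npz",**d)
E
```

```text
{'time_s': 0.0, 'q': [1.141, 0.424, 1.631, 0.0, 1.089, -0.019], 'joint_velocities': [-0.0, 0.0, -0.001, -0.001, -0.001, -0.002], 'effort': [0.002, -55.738, -28.175, 0.0, 0.007, -0.0], 'position': [249.351, 572.523, 230.576], 'tcp_rot': [-3.14, -0.0, 2.731], 'contact_force': [-0.168, -0.436, -0.447], 'ft_torque': [0.007, -0.012, -0.029], 'grip_width': 85.132}
top [[467.48546659   0.         255.32936326]
 [  0.         467.48546659 189.34211204]
 [  0.           0.           1.        ]] [-0.05736888  0.          0.          0.          0.        ] [[ 2.000000e-02  9.910000e-01 -1.320000e-01  4.311770e+02]
 [-1.000000e+00  1.800000e-02 -2.000000e-02 -6.350000e+00]
 [-1.700000e-02  1.320000e-01  9.910000e-01  1.179049e+03]
 [ 0.000000e+00  0.000000e+00  0.000000e+00  1.000000e+00]]
side [[362.32685095   0.         253.71277939]
 [  0.         362.32685095 187.74525289]
 [  0.           0.           1.        ]] [-0.03762624  0.          0.          0.          0.        ] [[-8.49000e-01  3.97000e-01 -3.47000e-01  2.90974e+02]
 [-5.28000e-01 -6.56000e-01  5.40000e-01  4.35283e+02]
 [-1.30000e-02  6.42000e-01  7.67000e-01  7.42846e+02]
 [ 0.00000e+00  0.00000e+00  0.00000e+00  1.00000e+00]]
```

View pics/top0.png

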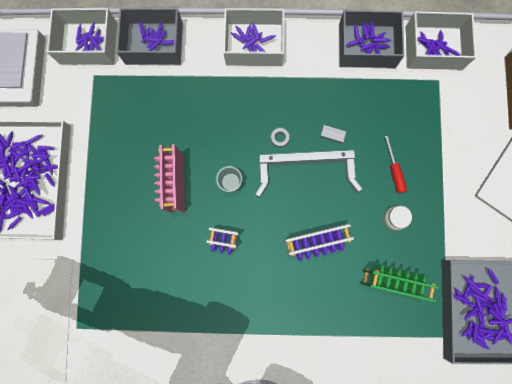

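View pics/side0.png

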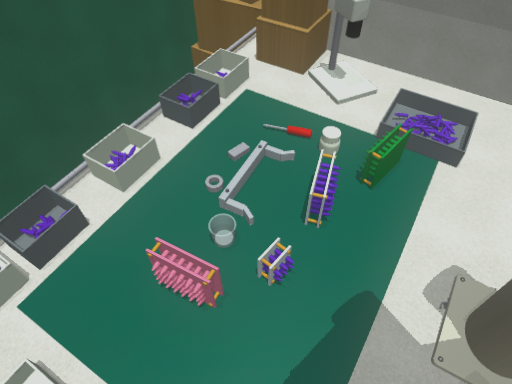

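Candidates for the rack: the pale/purple large one at top (320,241), the small pale/purple one (223,240), pink (170,178) and green (402,281). By the description I choose (320,241), and I check it in a close crop.

```bash
cat > h.py <<'E'
import numpy as np,cv2
def ray(d,u,v):
    p=cv2.undistortPoints(np.array([[[u,v]]],float),d["mtx"],d["dist_coeffs"])[0,0]
    T=d["cam_to_world"]; return T[:3,3],T[:3,:3]@np.array([p[0],-p[1],-1.])
def onz(d,u,v,z):
    o,r=ray(d,u,v); return o+r*(z-o[2])/r[2]
def world(d):
    h,w=d["depth"].shape
    g=np.stack(np.meshgrid(np.arange(w),np.arange(h)),-1).reshape(-1,1,2).astype(float)
    p=cv2.undistortPoints(g,d["mtx"],d["dist_coeffs"])[:,0]
    z=d["depth"].reshape(-1)
    c=np.stack([p[:,0]*z,-p[:,1]*z,-z],1)
    return (c@d["cam_to_world"][:3,:3].T+d["cam_to_world"][:3,3]).reshape(h,w,3)
def proj(d,P):
    T=d["cam_to_world"];c=(np.asarray(P,float)-T[:3,3])@T[:3,:3]
    c=c*[1,-1,-1]
    return cv2.projectPoints(c.reshape(-1,1,3),np.zeros(3),np.zeros(3),d["mtx"],d["dist_coeffs"])[0][:,0]
E
python3 - <<'E'
from h import *
for n,(x0,y0,w,h) in dict(top=(240,110,170,160),side=(190,110,170,130)).items():
    d=np.load(n+"0.npz"); W=world(d)
    cv2.imwrite(f"pics/{n}c.png",cv2.resize(d["img"][y0:y0+h,x0:x0+w,::-1],None,fx=4.5,fy=3.7 if h>150 else 4.5,interpolation=cv2.INTER_CUBIC))
    if n=="top":
        g=W[225:262,280:358]; m=(g[...,2]>108)&(g[...,2]<132)
        P=g[m];print(len(P),P.min(0),P.max(0))
        v,u=np.nonzero(m); 
        r=cv2.minAreaRect(P[:,:2].astype(np.float32));print(r,cv2.boxPoints(r))
        print(np.percentile(P[:,2],[5,50,95]))
        g=W[140:200,250:370]; m=(g[...,2]>34)&(g[...,2]<46)
        P=g[m];r=cv2.minAreaRect(P[:,:2].astype(np.float32));print("bar",r,cv2.boxPoints(r),np.median(P[:,2]))
E
```

```text
445 [ 424.8441233  -208.14185214  108.03848526] [494.61719355 -56.39153376 124.3880498 ]
((459.76910400390625, -132.56729125976562), (38.91352462768555, 149.7449951171875), 14.442593574523926) [[ 422.25327   -64.91362 ]
 [ 459.60117  -209.92638 ]
 [ 497.28494  -200.22096 ]
 [ 459.93704   -55.208206]]
[111.75477536 118.02874119 121.95831338]
bar ((637.3272705078125, -112.05228424072266), (86.40464782714844, 234.86801147460938), 3.3981568813323975) [[ 587.2401       2.6144538]
 [ 601.16174   -231.8406   ]
 [ 687.4144    -226.71902  ]
 [ 673.4928       7.736038 ]] 39.043021895131574
```

View pics/topc.png

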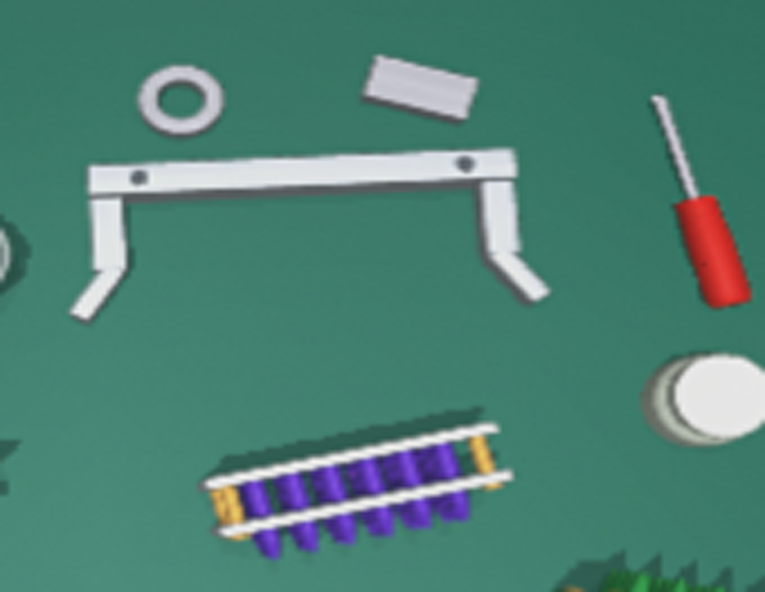

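View pics/sidec.png

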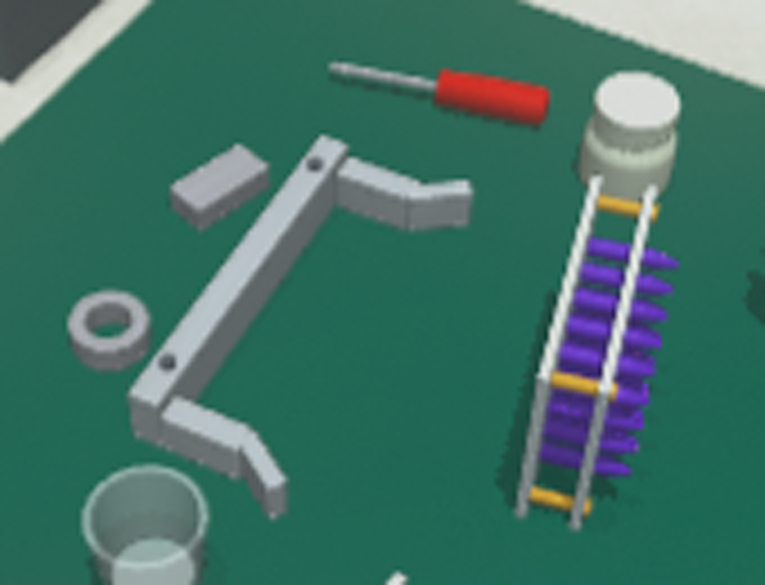

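The crop shows the pale double plate with purple cartridges pointing to the robot (-x). In the full image its plate corners are about (285,241), (351,226), (288,254), (354,238), and the bay's front edge runs (260,162)-(355,158).

```bash
python3 - <<'E'
from h import *
d=np.load("top0.npz")
f=lambda cx,cy,z:onz(d,240+cx/4.5,110+cy/3.7,z)[:2]
a,b=f(203,485,120),f(498,428,120);c,e=f(217,533,120),f(512,475,120)
print("rack under",a,b,np.linalg.norm(a-b),"outer",c,e,np.linalg.norm(c-e),"thick",np.linalg.norm((a+b-c-e)/2))
for p,q in((a,b),(c,e)):
    t=p-q;print("yaw",np.arctan2(t[1],t[0])-np.pi/2)
l,r=f(88,193,40),f(517,178,40);l2,r2=f(89,166,40),f(515,150,40)
print("bar front",l,r,np.linalg.norm(l-r),"rear",l2,r2)
for p,q in((l,r),(l2,r2)):
    t=p-q;print("yaw",np.arctan2(t[1],t[0])-np.pi/2)
W=world(d)
g=W[140:200,250:370]; m=(g[...,2]>36)&(g[...,2]<46)
P=g[m].astype(np.float32);k=P[:,0]>640;P=P[k]
r=cv2.minAreaRect(P[:,:2]);print(r,cv2.boxPoints(r))
# bay frame
yaw=-0.0
# small rack, jar points
for n,u,v in(("jar",399,217),("small",223,240),("cup",230,180)):print(n,W[v,u],onz(d,u,v,60))
E
```

```text
rack under [455.67491656 -54.44890674] [ 493.01435078 -202.18274517] 152.37952738679746 outer [426.81191877 -61.79533404] [ 464.52739299 -209.07010922] 152.0273541177455 thick 29.544958207621463
yaw 0.2475633519716951
yaw 0.25070138030874944
bar front [650.76367754   7.50649572] [ 665.13056198 -228.5630424 ] 236.50630899760992 rear [669.20218756   7.3032533 ] [ 684.26324576 -227.64439081]
yaw 0.0607837275713643
yaw 0.064016299444136Traceback (most recent call last):
  File "<stdin>", line 15, in <module>
cv2.error: OpenCV(4.12.0) /io/opencv/modules/imgproc/src/convhull.cpp:143: error: (-215:Assertion failed) total >= 0 && (depth == CV_32F || depth == CV_32S) in function 'convexHull'
```

{"api": "servo_tool", "payload": {
  "rows": "6 -30 0 -0.1; 12 -60 0 -0.2; 19 -90 0 -0.31; 25 -120 0 -0.41; 32 -150 0 -0.52; 38 -180 0 -0.62; 45 -210 0 -0.72; 51 -240 0 -0.82",
  "jaw": 0
}}

```text
time_s: 0.9
position: [300.5, 331.7, 231.1]
tcp_rot: [-3.141, 0.0, 1.907]
contact_force: [0.4, 0.8, -0.5]
grip_width: 85.2
```

{"api": "servo_tool", "payload": {
  "rows": "6 -30 0 -0.1; 12 -60 0 -0.2; 19 -90 0 -0.31; 25 -120 0 -0.41; 32 -150 0 -0.52; 38 -180 0 -0.62; 45 -210 0 -0.72; 51 -240 0 -0.83"
}}

```text
time_s: 1.7
position: [351.5, 91.8, 231.3]
tcp_rot: [3.142, -0.0, 1.077]
contact_force: [0.8, -0.5, 0.2]
grip_width: 85.3
```

{"api": "servo_tool", "payload": {
  "rows": "6 -30 0 -0.1; 12 -60 0 -0.2; 19 -90 0 -0.31; 25 -120 0 -0.41; 32 -150 0 -0.52; 38 -180 0 -0.62; 45 -210 0 -0.72; 51 -239 0 -0.83"
}}

```text
time_s: 2.5
position: [402.5, -147.3, 231.2]
tcp_rot: [-3.141, 0.0, 0.246]
contact_force: [0.1, -0.1, -0.4]
grip_width: 85.4
```

```bash
python3 - <<'E'
from h import *
from bench import bot
s=bot.read_state();print({k:np.round(s[k],3).tolist() for k in("time_s","position","tcp_rot","contact_force","q")})
d=bot.get_image("side");cv2.imwrite("pics/side1.png",d["img"][:,:,::-1])
d=bot.get_image("top");cv2.imwrite("pics/top1.png",d["img"][:,:,::-1])
E
```

```text
{'time_s': 2.5, 'position': [402.509, -147.343, 231.177], 'tcp_rot': [-3.141, 0.0, 0.246], 'contact_force': [0.143, -0.108, -0.419], 'q': [-0.379, 0.13, 2.043, 0.0, 0.969, 0.946]}
```

View pics/side1.png

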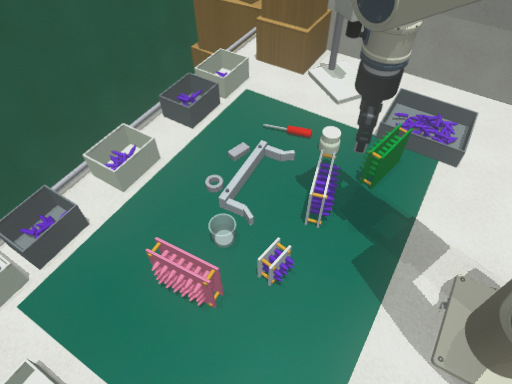

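View pics/top1.png

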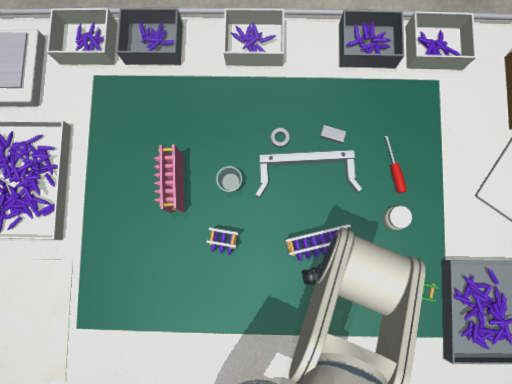

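The tool is where planned, behind the rack (fingers at top px (311,276)) and clear of the green rack. I lower it and approach the bare strip.

{"api": "servo_tool", "payload": {
  "rows": "0 0 -25 0; 0 0 -50 0; 0 0 -75 0; 0 0 -100 0; 0 0 -120 0; 0 0 -131 0; 0 0 -131 0"
}}

```text
time_s: 3.3
position: [401.5, -145.2, 99.2]
tcp_rot: [-3.14, 0.003, 0.252]
contact_force: [1.0, -0.2, 1.3]
grip_width: 85.0
```

```bash
python3 - <<'E'
from h import *
from bench import bot
s=bot.read_state();print({k:np.round(s[k],3).tolist() for k in("time_s","position","tcp_rot","contact_force")})
d=bot.get_image("side");cv2.imwrite("pics/side2.png",cv2.resize(d["img"][90:240,260:430,::-1],None,fx=4,fy=4))
d=bot.get_image("wrist");cv2.imwrite("pics/w2.png",d["img"][:,:,::-1])
E
```

```text
{'time_s': 3.3, 'position': [401.482, -145.224, 99.19], 'tcp_rot': [-3.14, 0.003, 0.252], 'contact_force': [0.98, -0.198, 1.333]}
```

View pics/side2.png

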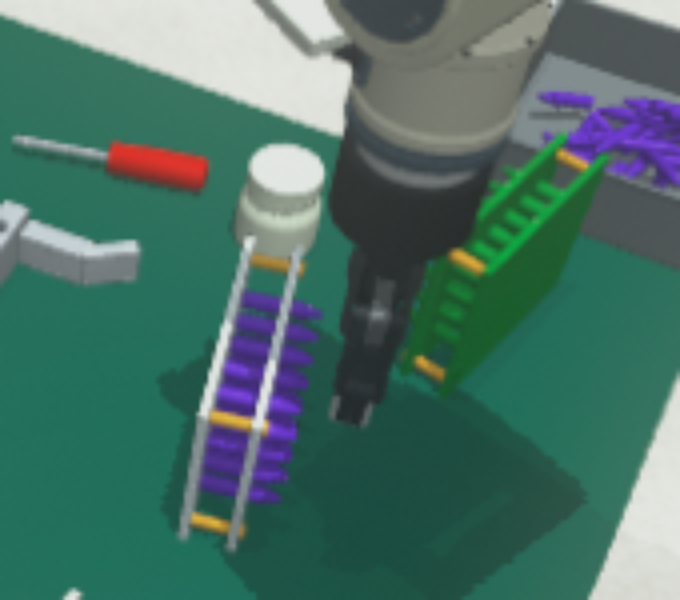

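View pics/w2.png

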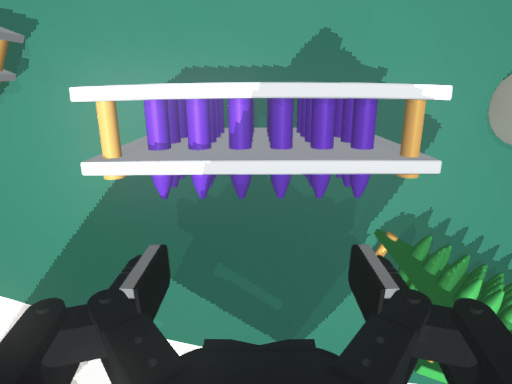

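The wrist view shows the plates parallel to the jaws, with the rack's middle at column 261 and the jaw's middle at about 258. Advancing.

{"api": "servo_tool", "payload": {
  "rows": "4 1 0 0; 8 2 0 0; 12 3 0 0; 16 4 0 0; 20 5 0 0; 22 5.5 0 0; 24 6 0 0; 26 6.5 0 0"
}}

```text
time_s: 4.2
position: [428.6, -139.4, 100.3]
tcp_rot: [-3.141, 0.0, 0.251]
contact_force: [0.7, -0.5, 0.3]
grip_width: 85.8
```

{"api": "servo_tool", "payload": {
  "rows": "2 0.5 0 0; 4 1 0 0; 6 1.5 0 0; 8 2 0 0; 10 2.5 0 0; 12 3 0 0; 12 3 0 0"
}}

```text
time_s: 4.9
position: [440.8, -136.5, 100.3]
tcp_rot: [3.142, -0.0, 0.251]
contact_force: [-0.2, 0.7, -0.1]
grip_width: 85.6
```

```bash
python3 - <<'E'
from h import *
from bench import bot
d=bot.get_image("side");a=cv2.resize(d["img"][90:240,260:430,::-1],None,fx=2.3,fy=2.3)
d=bot.get_image("wrist");b=cv2.resize(d["img"][:345,:,::-1],(390,345));cv2.imwrite("pics/w3.png",np.hstack([a[:345],b]))
E
```

```text
(no output)
```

View pics/w3.png

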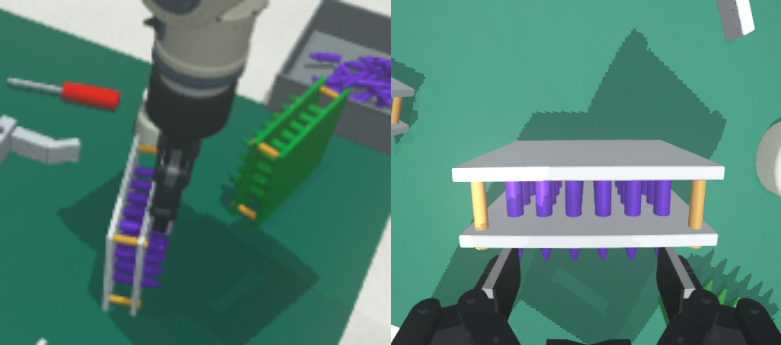

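The fingers are at the bare strip, at or near contact. I push on slowly, rising a little.

{"api": "servo_tool", "payload": {
  "rows": "2 0.5 0 0; 4 1 1 0; 6 1.5 1 0; 8 2 1 0; 10 2.5 2 0; 12 3 2 0; 14 3.5 3 0; 16 4 3 0"
}}

```text
time_s: 5.8
position: [456.8, -132.5, 103.4]
tcp_rot: [3.142, -0.0, 0.251]
contact_force: [-0.2, -0.2, -0.2]
grip_width: 85.5
```

```bash
python3 - <<'E'
from h import *
from bench import bot
d=bot.get_image("side");a=cv2.resize(d["img"][90:240,260:430,::-1],None,fx=2.3,fy=2.3)
d=bot.get_image("wrist");b=cv2.resize(d["img"][:345,:,::-1],(390,345));cv2.imwrite("pics/w4.png",np.hstack([a[:345],b]))
E
```

```text
(no output)
```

View pics/w4.png

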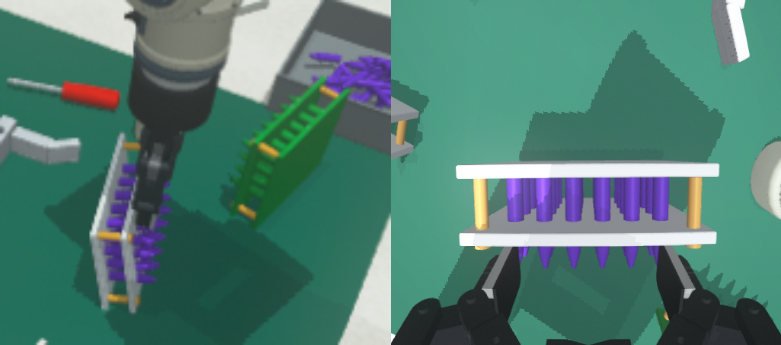

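The rack is tipping cleanly about its lower edge. Continuing past the balance point.

{"api": "servo_tool", "payload": {
  "rows": "2 0.5 1 0; 4 1 2 0; 6 1.5 3 0; 8 2 3 0; 10 2.5 4 0; 12 3 4 0; 14 3.5 5 0; 16 4 5 0"
}}

```text
time_s: 6.7
position: [472.8, -128.5, 108.4]
tcp_rot: [3.141, -0.0, 0.251]
contact_force: [0.1, 0.4, -1.1]
grip_width: 85.9
```

```bash
python3 - <<'E'
from h import *
from bench import bot
d=bot.get_image("side");a=cv2.resize(d["img"][90:240,260:430,::-1],None,fx=2.3,fy=2.3)
d=bot.get_image("wrist");b=cv2.resize(d["img"][:345,:,::-1],(390,345));cv2.imwrite("pics/w5.png",np.hstack([a[:345],b]))
E
```

```text
(no output)
```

View pics/w5.png

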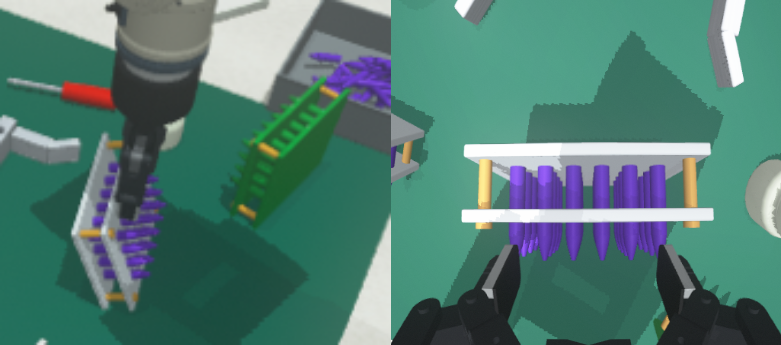

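{"api": "servo_tool", "payload": {
  "rows": "3 0.8 2 0; 6 1.5 3 0; 6 1.5 3 0; 6 1.5 3 0; 6 1.5 3 0"
}}

```text
time_s: 7.3
position: [478.4, -127.0, 111.3]
tcp_rot: [-3.142, 0.0, 0.251]
contact_force: [0.3, 0.4, -0.2]
grip_width: 85.5
```

```bash
python3 - <<'E'
from h import *
from bench import bot
d=bot.get_image("side");a=cv2.resize(d["img"][90:240,230:400,::-1],None,fx=2.3,fy=2.3)
d=bot.get_image("wrist");b=cv2.resize(d["img"][:345,:,::-1],(390,345));cv2.imwrite("pics/w6.png",np.hstack([a[:345],b]))
E
```

```text
(no output)
```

View pics/w6.png

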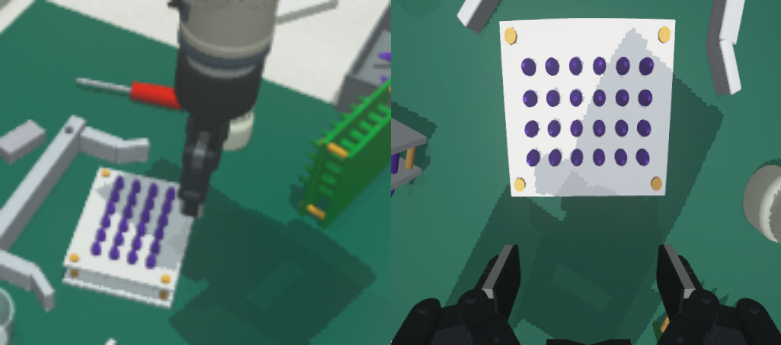

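It lies flat, cartridges up. I measure its pose from the wrist view (upper plate, z=36).

```bash
cat >> h.py <<'E'
from scipy.spatial.transform import Rotation as R
def wristcam(bot):
    s=bot.read_state(); d=dict(bot.get_image("wrist"))
    T=np.eye(4);T[:3,:3]=R.from_euler("xyz",s["tcp_rot"]).as_matrix();T[:3,3]=s["position"]
    d["cam_to_world"]=T@d["tool_from_camera"]; return s,d
bayo=np.array([658,-110.5]);ba=0.062
def bay(p):
    c,s_=np.cos(ba),np.sin(ba);return np.array([[c,s_],[-s_,c]])@(np.asarray(p)[:2]-bayo)
E
python3 - <<'E'
from h import *
from bench import bot
s,d=wristcam(bot);print(s["time_s"])
im=d["img"]
hsv=cv2.cvtColor(im,cv2.COLOR_RGB2HSV)
m=((hsv[...,1]<60)&(hsv[...,2]>110)).astype(np.uint8)*255
m=cv2.morphologyEx(m,cv2.MORPH_CLOSE,np.ones((25,25)))
cs,_=cv2.findContours(m,0,1); 
cs=[c for c in cs if cv2.pointPolygonTest(c,(258,115),False)>=0]
c=cs[0]; q=cv2.approxPolyDP(c,0.04*cv2.arcLength(c,True),True)[:,0]
P=[onz(d,*p,36) for p in q.astype(float)]
for a,p in zip(q,P):print(a,p.round(1),"bay",bay(p).round(1))
for i in range(len(P)):print(np.linalg.norm(P[i]-P[i-1]).round(1))
v=im.copy();cv2.polylines(v,[q.reshape(-1,1,2)],True,(255,0,0),1);cv2.imwrite("pics/w7.png",v[:,:,::-1])
W=world(d);print(W[50,180],W[115,258],W[200,300],W[280,250])
E
```

```text
7.4
[142  21] [577.2 -23.8  36. ] bay [-75.3  91.6]
[158 196] [462.3 -54.1  36. ] bay [-191.9   68.5]
[359 195] [ 499.9 -197.7   36. ] bay [-163.2  -77.2]
[372  19] [ 615.1 -166.9   36. ] bay [-46.3 -53.6]
148.1
118.9
148.4
119.3
[565.19261608 -51.53594212  35.99137926] [ 537.01430762 -111.20990731   37.0113046 ] [ 4.74279243e+02 -1.64367820e+02  9.75977773e-02] [ 385.6136271  -142.05248451   -0.82986188]
```

View pics/w7.png

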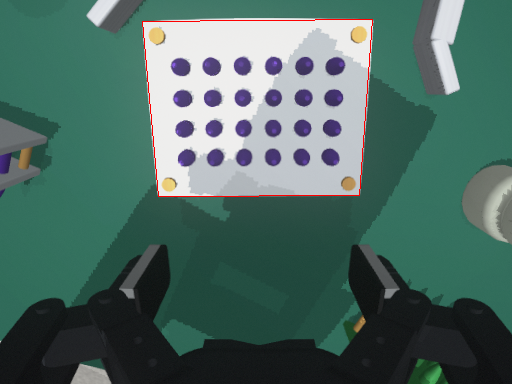

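Plate sides measure 148 x 119 mm (true 150 x 120). The toes are at bay x = -75 (left) and -46 mm (right). I back off, square the tool to the bay and lower it.

{"api": "servo_tool", "payload": {
  "rows": "-15 2 0 -0.09; -30 4 0 -0.189; -45 5.5 0 -0.189; -45 5.5 -30 -0.189; -45 5.5 -60 -0.189; -45 5.5 -85 -0.189; -45 5.5 -103 -0.189; -45 5.5 -103 -0.189"
}}

```text
time_s: 8.25
position: [432.1, -121.1, 6.5]
tcp_rot: [-3.14, 0.004, 0.062]
contact_force: [0.3, 0.3, -0.2]
grip_width: 85.6
```

```bash
python3 - <<'E'
from h import *
from bench import bot
d=bot.get_image("side");a=cv2.resize(d["img"][90:240,230:400,::-1],None,fx=2.3,fy=2.3)
s,d=wristcam(bot);print(np.round(s["position"],1),bay(s["position"]));b=cv2.resize(d["img"][:345,:,::-1],(390,345));cv2.imwrite("pics/w8.png",np.hstack([a[:345],b]))
E
```

```text
[ 432.8 -121.3    7.6] [-225.47475609    3.16882535]
```

View pics/w8.png

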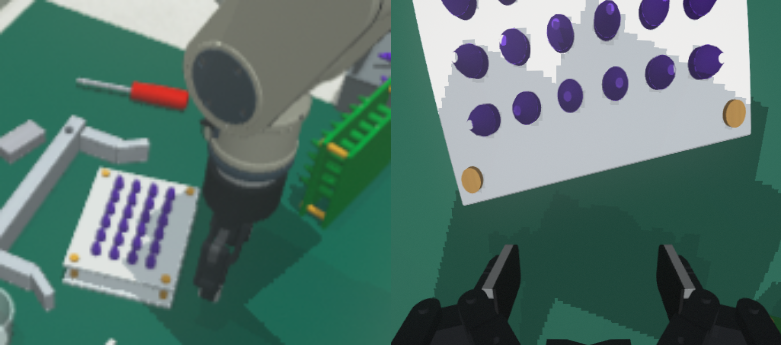

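{"api": "servo_tool", "payload": {
  "rows": "5 0.3 0 0; 10 0.6 0 0; 15 0.9 0 0; 20 1.2 0 0; 25 1.5 0 0; 30 1.9 0 0; 35 2.2 0 0; 40 2.5 0 0"
}}

```text
time_s: 9.15
position: [473.1, -118.7, 8.1]
tcp_rot: [-3.141, 0.002, 0.062]
contact_force: [-4.2, 1.1, 1.2]
grip_width: 85.3
```

{"api": "servo_tool", "payload": {
  "rows": "4 0.2 0 0; 8 0.5 0 0; 12 0.7 0 0; 16 1 0 0; 20 1.2 0 0; 24 1.5 0 0; 24 1.5 0 0"
}}

```text
time_s: 9.85
position: [498.8, -117.7, 8.5]
tcp_rot: [3.141, -0.002, 0.062]
contact_force: [0.6, -0.5, -0.6]
grip_width: 85.1
```

```bash
python3 - <<'E'
from h import *
from bench import bot
d=bot.get_image("side");a=cv2.resize(d["img"][90:240,200:370,::-1],None,fx=2.3,fy=2.3)
s,d=wristcam(bot);print(np.round(s["position"],1),bay(s["position"]));b=cv2.resize(d["img"][:345,:,::-1],(390,345));cv2.imwrite("pics/w9.png",np.hstack([a[:345],b]))
d=bot.get_image("top");cv2.imwrite("pics/top9.png",cv2.resize(d["img"][110:270,240:410,::-1],None,fx=4.5,fy=3.7))
E
```

```text
[ 498.6 -117.7    8.5] [-159.54872271    2.67346709]
```

View pics/w9.png

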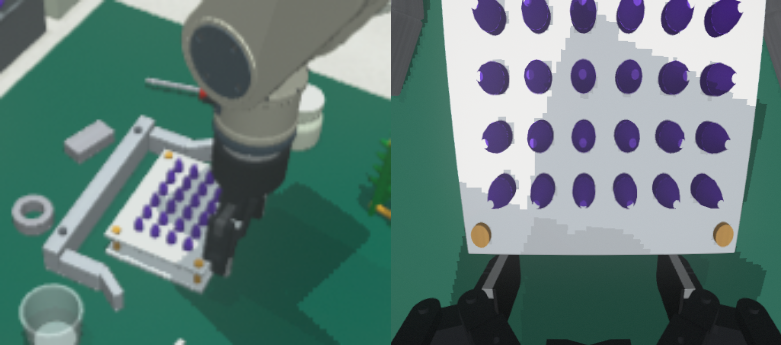

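View pics/top9.png

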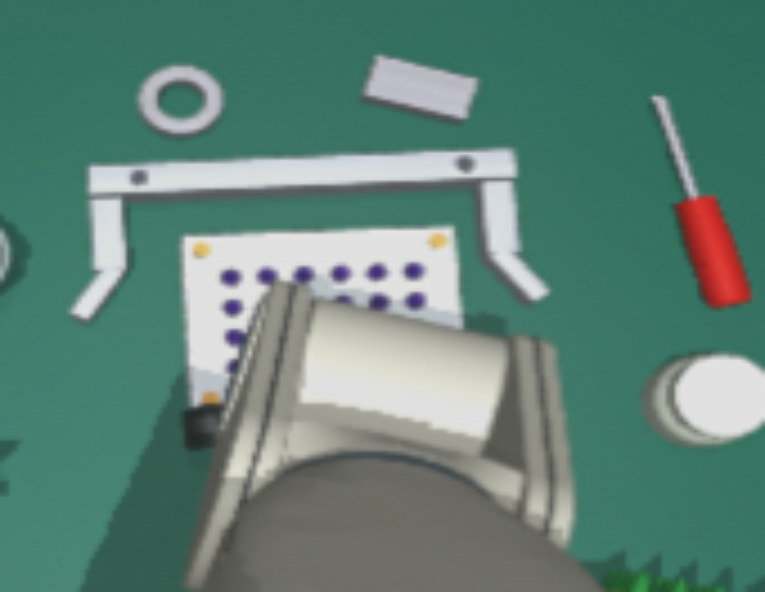

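The rack is squared to the bay and centred between the cheeks; its leading edge runs crop (183,237)-(455,228).

```bash
python3 - <<'E'
from h import *
d=np.load("top0.npz")
for cx,cy in((183,237),(455,228)):
    p=onz(d,240+cx/4.5,110+cy/3.7,36);print(p,bay(p))
E
```

```text
[622.48213911 -45.27933706  36.        ] [-31.40852647  67.2960458 ]
[ 631.23793691 -194.86784091   36.        ] [-31.93809845 -82.54755277]
```

Both ends have 31.5 mm to go. I push 27 mm, then creep on the force.

{"api": "servo_tool", "payload": {
  "rows": "4 0.2 0 0; 8 0.5 0 0; 12 0.7 0 0; 16 1 0 0; 20 1.2 0 0; 23 1.4 0 0; 25 1.5 0 0; 27 1.7 0 0"
}}

```text
time_s: 10.8
position: [523.4, -115.7, 8.2]
tcp_rot: [-3.141, 0.003, 0.062]
contact_force: [-6.3, -0.3, 4.8]
grip_width: 85.2
```

{"api": "servo_tool", "payload": {
  "rows": "1 0.1 0 0; 2 0.1 0 0; 3 0.2 0 0; 3 0.2 0 0"
}}

```text
time_s: 11.2
position: [526.8, -115.5, 8.3]
tcp_rot: [-3.141, 0.002, 0.062]
contact_force: [-5.2, 0.5, 3.1]
grip_width: 85.4
```

{"api": "servo_tool", "payload": {
  "rows": "1 0.1 0 0; 2 0.1 0 0; 2 0.1 0 0"
}}

```text
time_s: 11.5
position: [528.8, -115.4, 8.2]
tcp_rot: [-3.141, 0.002, 0.062]
contact_force: [-5.3, -1.1, 3.3]
grip_width: 85.4
```

```bash
python3 - <<'E'
from h import *
from bench import bot
d=bot.get_image("side");a=cv2.resize(d["img"][90:240,200:370,::-1],None,fx=2.3,fy=2.3)
s,d=wristcam(bot);print(np.round(s["position"],1),bay(s["position"]));b=cv2.resize(d["img"][:345,:,::-1],(390,345));cv2.imwrite("pics/w10.png",np.hstack([a[:345],b]))
d=bot.get_image("top");cv2.imwrite("pics/top10.png",cv2.resize(d["img"][110:270,240:410,::-1],None,fx=4.5,fy=3.7))
E
```

```text
[ 528.8 -115.4    8.2] [-129.28381039    3.11808477]
```

View pics/w10.png

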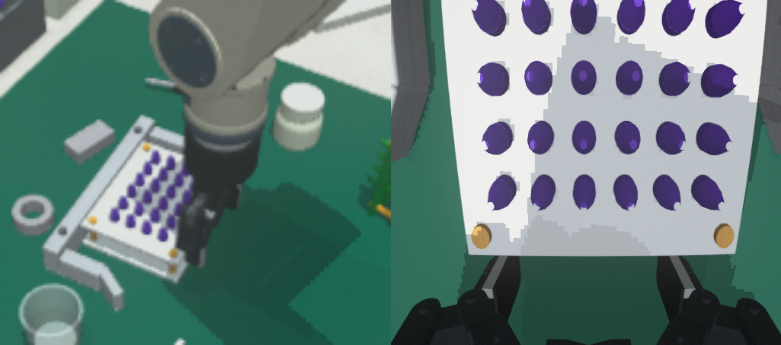

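View pics/top10.png

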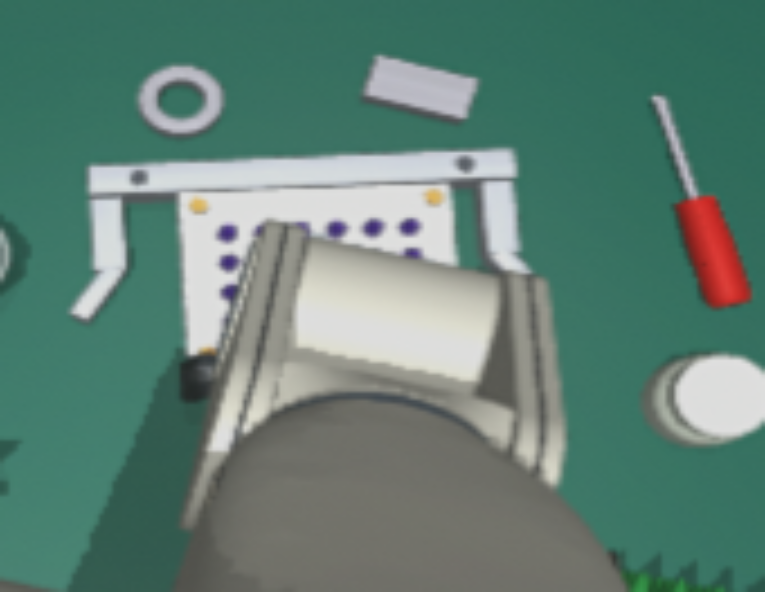

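The gap in view is almost closed, but the force has not stepped up yet. I creep further.

{"api": "servo_tool", "payload": {
  "rows": "1 0.06 0 0; 1 0.06 0 0"
}}

```text
time_s: 11.85
position: [528.8, -115.4, 8.2]
tcp_rot: [-3.141, 0.004, 0.062]
contact_force: [-8.8, -1.6, 5.7]
grip_width: 85.4
```

{"api": "servo_tool", "payload": {
  "rows": "1 0.06 0 0; 1 0.06 0 0"
}}

```text
time_s: 12.05
position: [528.8, -115.3, 8.1]
tcp_rot: [-3.141, 0.005, 0.062]
contact_force: [-11.5, -1.6, 8.5]
grip_width: 85.4
```

The tool has stopped at x=528.8 while the force grows, so the rack is seated on the bar. I hold, then retreat.

{"api": "servo_tool", "payload": {
  "rows": "0 0 0 0; 0 0 0 0; -3 -0.2 0 0; -8 -0.5 0 0; -18 -1 0 0; -30 -2 0 0; -45 -3 0 0; -55 -3.5 0 0"
}}

```text
time_s: 12.85
position: [474.7, -118.8, 8.2]
tcp_rot: [-3.141, 0.001, 0.062]
contact_force: [-0.5, -0.8, 0.1]
grip_width: 84.9
```

{"api": "servo_tool", "payload": {
  "rows": "0 0 40 0; 0 0 80 0; 0 0 120 0; -20 0 160 0; -40 0 190 0; -60 0 190 0; -60 0 190 0"
}}

```text
time_s: 13.55
position: [414.2, -118.6, 198.9]
tcp_rot: [3.141, -0.0, 0.061]
contact_force: [0.5, -0.7, -0.9]
grip_width: 85.6
```

{"api": "servo_tool", "payload": {
  "rows": "0 40 0 0; 0 80 0 0; 0 120 0 0; 0 160 0 0; 0 200 0 0; 0 240 0 0; 0 280 0 0; 0 280 0 0"
}}

```text
time_s: 14.35
position: [417.1, 165.1, 197.9]
tcp_rot: [-3.14, -0.001, 0.066]
contact_force: [0.1, 0.6, -0.2]
grip_width: 85.3
```

```bash
python3 - <<'E'
from h import *
from bench import bot
s=bot.read_state();print(s["time_s"],s["position"],s["contact_force"])
d=bot.get_image("side");cv2.imwrite("pics/side11.png",d["img"][:,:,::-1])
d=bot.get_image("top");np.savez("top11.npz",**d);cv2.imwrite("pics/top11.png",cv2.resize(d["img"][110:270,240:410,::-1],None,fx=4.5,fy=3.7,interpolation=cv2.INTER_CUBIC))
cv2.imwrite("pics/top11f.png",d["img"][:,:,::-1])
E
```

```text
14.35 [417.06027253 165.05710071 197.88994189] [ 0.11054077  0.60569325 -0.17420277]
```

View pics/side11.png

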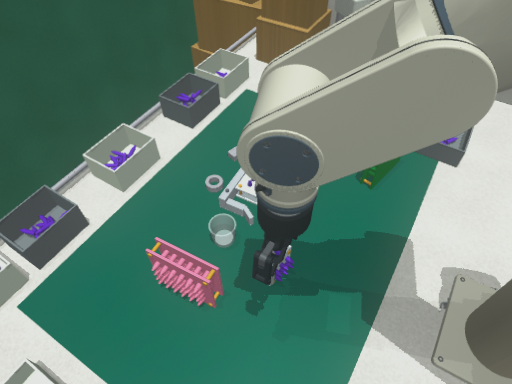

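View pics/top11.png

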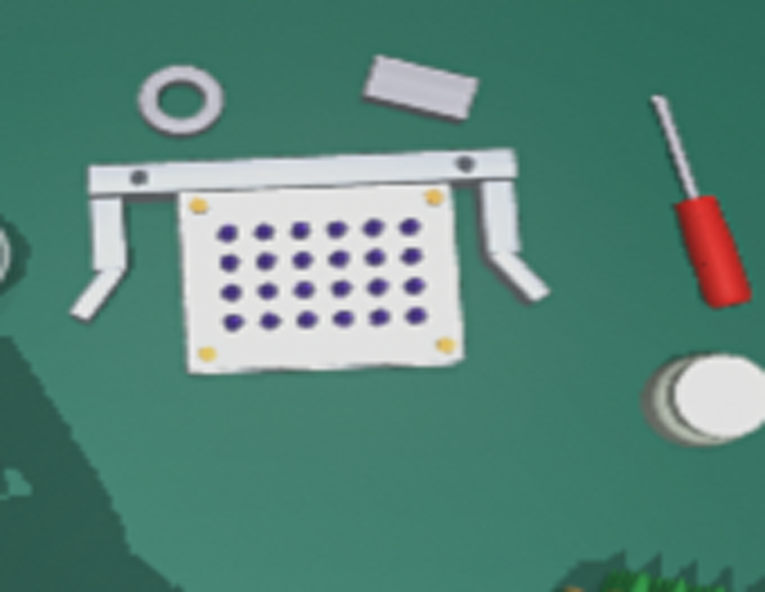

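View pics/top11f.png

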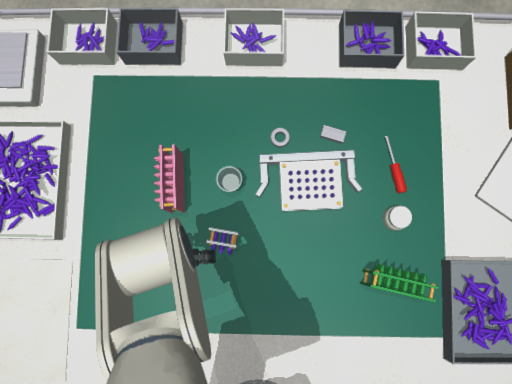

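Bystanders look unmoved. The rack is flush with the bar, its trailing corners at crop (188,374) and (463,361). Numeric check follows.

```bash
python3 - <<'E'
from h import *
d=np.load("top11.npz");d0=np.load("top0.npz")
for cx,cy in((179,193),(449,183),(188,374),(463,361)):
    p=onz(d,240+cx/4.5,110+cy/3.7,36);print(p.round(1),bay(p).round(1))
D=cv2.absdiff(d["img"],d0["img"]).max(2)
for n,x,y,r in(("cup",230,180,14),("jar",399,217,14),("driver",397,165,20),("collar",280,136,11),("gauge",333,133,13),("small",222,240,14)):
    t=d0["img"][y-r:y+r,x-r:x+r];s=d["img"][y-r-8:y+r+8,x-r-8:x+r+8]
    _,v,_,l=cv2.minMaxLoc(cv2.matchTemplate(s,t,cv2.TM_CCOEFF_NORMED));print(n,round(v,3),l[0]-8,l[1]-8)
W=world(d);g=W[168:210,283:340];z=g[...,2];print(np.percentile(z[(z>25)&(z<45)],[10,50,90]))
E
```

```text
[652.4 -42.7  36. ] [-1.4 68. ]
[ 661.8 -191.7   36. ] [ -1.2 -81.3]
[530.6 -49.2  36. ] [-123.3   69.1]
[ 541.9 -198.9   36. ] [-121.3  -81. ]
cup 1.0 0 0
jar 1.0 0 0
driver 1.0 0 0
collar 1.0 0 0
gauge 1.0 0 0
small 0.95 0 0
[32.25842186 35.38301133 39.13737343]
```

```bash
python3 -c "
from bench import bot
print(bot.hand_in())"
```

```text
the job is handed in; nothing more can be done
None
```

The large rack now lies flat in the bay, cartridges up, with its leading edge against the stop bar. I handed the job in at about 14.5 s of the 48 s allowed; no verdict is reported.

I pushed the bare top strip with both open fingers until the rack toppled towards the bay. Then I set the tool square to the bay and slid the rack in. At the bar the tool stopped moving while the push force rose from about 5 N to 11.5 N. I then backed the arm off, clear of everything.

Last checks, from the top camera:
- **Leading edge:** the two ends measured 1.4 mm (left) and 1.2 mm (right) from the bar, at y = +68 and -81 mm, so between the cheeks.
- **Trailing corners:** these measured -123 and -121 mm where -120 was expected. That disagrees by 1 to 3 mm, about the camera's accuracy plus picking pixels by eye.
- **Flatness:** the upper plate's median height was 35.4 mm, against 36 mm expected.
- **Bystanders:** the cup, jar, driver, collar, gauge and small rack all matched their starting image positions with no shift. The small rack's match was slightly lower (0.95), probably because the arm's shadow fell across it. It was partly hidden behind the arm in the side view, so I judged that it still stands from the top view.

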